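# Sort the outboard pistons into their parts dishes by size

### The arm

A 6-joint arm with a two-finger parallel gripper is mounted at the origin on the work surface. World frame = base frame: x ahead of the robot, y to its left, z up, the work surface at z = 0. Lengths are in m, angles in degrees, forces in N, time in s.
With the tool pointing down it reaches from about 0.325 to 0.775 m from the base axis. Payload 9.3 kg.
Tool frame: the origin (TCP) lies at the very end of the fingers, on their centre line; the grasp point (between the pads) lies 19 mm behind it (arm.grasp_offset is the z of the grasp point in the tool frame, in m); z points along the fingers, y is the line along which they close (so a half turn about z gives the same grasp; the last joint's range is limited). The gripper opens to 85 mm and grips with 20 to 120 N. Pads are 22 mm wide; open, the fingers measure 114 mm over their backs; the gripper's body (76 mm by 85 mm) begins 54 mm behind the grasp point. The pads swing forward as they close: fully open they stand 13 mm farther back than shut.
Start: joints at [68.09, 14.817, 1.232, 76.415, 0, 81.257], TCP at [0.125, 0.536, 0.231] pointing down, gripper open.
Joint ranges: [-174.27, 174.27], [-52.1, 104.24], [-59.71, 78.15], [-110.17, 111.67], [-87.03, 83.33], [-180, 180]. Speed limits (degrees/s): [127.2, 127.2, 159.86, 180, 180, 180].

### API

Orientations are given as [roll, pitch, yaw] about the fixed x, y, z axes, in that order (R = Rz(yaw) Ry(pitch) Rx(roll)).
In Python, from plant import arm gives the robot as it stands.
- The arm moves only by the tool play_rows, never from a script. Its argument "motion" is a list that holds one entry, the list of rows, each a list of 7 numbers: the finger opening in mm, from 0 to 85.4, then the shift along the tool's x, y, z in mm, then the turn, a rotation vector about the tool's x, y, z in degrees. A call has 1 to 12 rows; each row is the pose to reach, as a shift and turn from the pose commanded when the call began, along the tool's axes at that moment; what a row does not reach only later rows make up. A row lasts 1/10 s, in which the tool goes at most 50 mm and 8.59 degrees, less where a joint would pass 70% of its speed; a pose out of reach is approached as far as the arm can. A call with a gripper value outside its range is refused whole. The fingers move at their own pace and stop on an object; "force" is the grip in N (left out, the last holds). Time passes only in rows, so rows that repeat a pose let the fingers close. It gives the time, the measured TCP pose, the force, the opening and the grip force at its end, in the units of the state.
- arm.state(): the state, without advancing time (a new reading comes with each control period).
- arm.snapshot(name): name is "scene" or "side" or "wrist"; returns the picture (420x560x3 uint8, red, green, blue); there is no depth.
- arm.calibration(name): a dict with "fx", "fy", "cx", "cy" (pixels), "cam_to_world" (4x4, takes a point from camera to world coordinates); the wrist camera has in their place "hand_eye" (4x4, takes a point from camera to tool coordinates, whose origin is the TCP and whose axes are the flange's). Camera axes: x right, y down, z forward; pixel columns grow to the right and rows downward; lengths in m; the calibration is good to about 2 mm. The wrist camera is an equidistant fisheye: a pixel r from the principal point sees the ray r / f radians off the axis. A picture is of the moment at which its call begins: read the wrist's pose just before it. calibration takes no time and is no camera call.
- arm.close_job(): hands the job in; it is judged then, once.
The state is a dict: "time": time; "q": joint angles; "joint_velocities": joint speeds; "effort": joint torques, N m; "eef_pos": TCP position; "eef_rot": TCP orientation; "wrist_force": force on the tool from outside, world axes, zero at the start; "moment": the same for the moment, N m; "gripper_width": opening from 0.0 (shut) to 1.0 (fully open); "gripper_force": force on a finger pad.
Only numpy, scipy, OpenCV 4.12 (cv2) and the standard library are available. Lean on these libraries where they do the work, as an engineer would, in place of code of your own. Each camera call takes 0.05 s, during which the arm holds its last target. There are 200 camera calls.

### The job

Three pistons, from a large, a middle-sized and a small outboard engine, stand on the bench among other parts. Stand each piston, crown up, in the middle of the parts dish of its own size: the largest piston in the largest dish, the middle one in the middle dish and the smallest in the smallest. Set each one down gently rather than dropping it, and leave the sleeve, the socket and the oil filter where they stand.

Things in the scene. Friction and masses are not known exactly. Their poses are not given: they have to be found in the camera images.
- piston_large_center (a point): Largest piston: a solid bare-aluminium cylinder, 58 mm in diameter and 64 mm tall, standing crown up, with three dark ring grooves near the top, a dark cross bore lower down and a flat closed crown with a short dark mark. The point is its centre, half-way up (32 mm above its underside); z points up out of the crown.
- piston_middle_center (a point): Middle-sized piston: a solid bare-aluminium cylinder, 47 mm in diameter and 58 mm tall, standing crown up, with three dark ring grooves near the top, a dark cross bore lower down and a flat closed crown with a short dark mark. The point is its centre, half-way up (29 mm above its underside); z points up out of the crown.
- piston_small_center (a point): Smallest piston: a solid bare-aluminium cylinder, 37 mm in diameter and 52 mm tall, standing crown up, with three dark ring grooves near the top, a dark cross bore lower down and a flat closed crown with a short dark mark. The point is its centre, half-way up (26 mm above its underside); z points up out of the crown.
- dish_large: Largest parts dish: a shallow round bare-steel dish, 136 mm across the rim, flat floor 3 mm thick, rim 10 mm high and 2.5 mm thick (the inside is about 125 mm across at the floor). It is held to the bench and does not move. Origin at the centre of its underside, on the bench; z up.
- dish_middle: Middle-sized parts dish: a shallow round bare-steel dish, 112 mm across the rim, flat floor 3 mm thick, rim 10 mm high and 2.5 mm thick (the inside is about 101 mm across at the floor). It is held to the bench and does not move. Origin at the centre of its underside, on the bench; z up.
- dish_small: Smallest parts dish: a shallow round bare-steel dish, 90 mm across the rim, flat floor 3 mm thick, rim 10 mm high and 2.5 mm thick (the inside is about 79 mm across at the floor). It is held to the bench and does not move. Origin at the centre of its underside, on the bench; z up.
- sleeve_center (a point): Cylinder sleeve, to be left alone: a plain bare-steel tube open at both ends, 50 mm outside, 38 mm bore, 55 mm tall, standing. The point is its centre, half-way up.
- socket_center (a point): Impact socket, to be left alone: a dark-steel cylinder 36 mm in diameter, 60 mm tall, standing with its hollow end up. The point is its centre, half-way up.
- oil_filter_center (a point): Oil filter, to be left alone: a black canister with a white band, 66 mm in diameter, 68 mm tall, standing. The point is its centre, half-way up.
Mind the look-alikes: they are no part of the job. What is shaped like the part that bears piston_middle_center but purple or yellow is not meant.

How it is judged (in metres and radians):
At the end, for the whole second after the job is handed in: Each piston stands upright, crown up (within 0.1 rad), on the floor of the dish of its own size, its axis within 15 mm of the dish's centre and its height within 6 mm of standing flat, at rest and released (horizontal distance between piston_large_center and dish_large below 0.015 m and z of piston_large_center in the frame of dish_large between 0.029 and 0.041 m and angle between each of piston_large_center, piston_middle_center, piston_small_center's own z axis and vertical below 0.1 rad and linear speed of each of piston_large, piston_middle, piston_small below 0.02 m/s and horizontal distance between piston_middle_center and dish_middle below 0.015 m and z of piston_middle_center in the frame of dish_middle between 0.026 and 0.038 m and horizontal distance between piston_small_center and dish_small below 0.015 m and z of piston_small_center in the frame of dish_small between 0.023 and 0.035 m); the robot touches nothing.
It fails at once if the largest piston is let go in the air, more than about 25 mm above where it would land (height (world z) of piston_large_center above 0.06 m and contact force between anything else and piston_large below 0.01 N).
It fails at once if the middle-sized piston is let go in the air, more than about 25 mm above where it would land (height (world z) of piston_middle_center above 0.057 m and contact force between anything else and piston_middle below 0.01 N).
It fails at once if the smallest piston is let go in the air, more than about 25 mm above where it would land (height (world z) of piston_small_center above 0.054 m and contact force between anything else and piston_small below 0.01 N).
It fails at once if the sleeve, the socket or the oil filter is shifted by more than 20 mm or knocked over (distance of any of sleeve_center, socket_center, oil_filter_center from where it was at the start of the episode above 0.02 m).
It also fails if it takes over 104 s, if anything falls off the work surface, if the arm or the gripper's body presses on something with over 40 N, if the wrist force passes 120 N, or if a joint passes its speed limit or range.

## Working session

There is one attempt and no reset: what is moved stays moved. The work goes in short steps, Python scripts to look and compute and a tool call to move; the robot and the scene stay as the last step left them, time stands still between calls to the robot, and variables do not carry over. Pictures are saved under pics/ and viewed, at most 14 in all, crops included, and the job is handed in when it is done.

Besides the shell and the picture viewer there is one more tool, called after ">>>" by a JSON object that holds its "method" and its "body", one argument or row to a line. play_rows: Moves the arm, as the interface text tells. Its arguments: {"type":"object","properties":{"motion":{"type":"array"},"force":{"type":"number"}},"required":["motion"]}

```bash
mkdir -p pics; python3 - <<'E'
from plant import arm
import cv2,numpy as np
np.set_printoptions(precision=4,suppress=True)
print(arm.state(), arm.grasp_offset)
for n in("scene","side","wrist"):
    im=arm.snapshot(n); cv2.imwrite(f"pics/{n}0.png",im[:,:,::-1]); print(n,arm.calibration(n))
E
```

```text
{'time': 0.0, 'q': array([68.0912, 14.851 ,  1.1895, 76.4137,  0.0028, 81.2568]), 'joint_velocities': array([ 0.0286, -0.0928,  0.0222, -0.0122, -0.0252,  0.0509]), 'effort': array([ -0.001 , -55.5644,  34.4532,   0.0137,  -0.0002,  -0.    ]), 'eef_pos': array([0.1252, 0.5353, 0.2307]), 'eef_rot': array([-179.926 ,   -0.0142,  166.8343]), 'wrist_force': array([-0.05  , -0.3324,  0.1002]), 'moment': array([ 0.0429,  0.0176, -0.0052]), 'gripper_force': 0.0, 'gripper_width': 1.0015995145908585} -0.0187
scene {'fx': 507.8110641187209, 'fy': 507.8110641187209, 'cx': 274.23584214888047, 'cy': 211.50447454934428, 'cam_to_world': array([[-0.8954,  0.2263, -0.3836,  1.0337],
       [ 0.4452,  0.4799, -0.756 ,  0.987 ],
       [ 0.013 , -0.8476, -0.5304,  0.7809],
       [ 0.    ,  0.    ,  0.    ,  1.    ]])}
side {'fx': 489.9335540146053, 'fy': 489.9335540146053, 'cx': 279.3696822896661, 'cy': 208.25719453520114, 'cam_to_world': array([[-0.9941, -0.0894,  0.0609,  0.4557],
       [-0.1071,  0.734 , -0.6707,  0.734 ],
       [ 0.0152, -0.6733, -0.7392,  0.9013],
       [ 0.    ,  0.    ,  0.    ,  1.    ]])}
wrist {'fx': 325.19226210127806, 'fy': 325.19226210127806, 'cx': 283.8232687840384, 'cy': 212.17850944855851, 'hand_eye': array([[ 0.001 , -0.9634, -0.2679,  0.0672],
       [ 1.    ,  0.0009,  0.0006, -0.    ],
       [-0.0004, -0.2679,  0.9634, -0.142 ],
       [ 0.    ,  0.    ,  0.    ,  1.    ]])}
```

View pics/scene0.png

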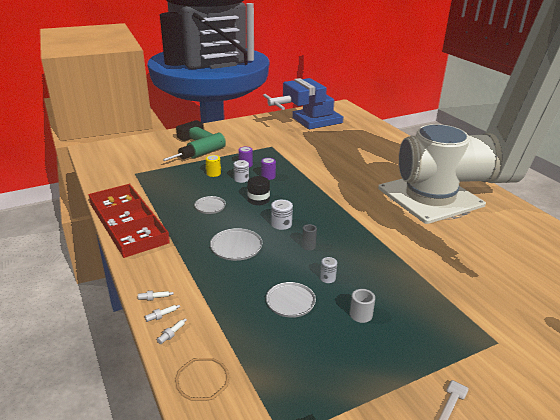

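View pics/side0.png

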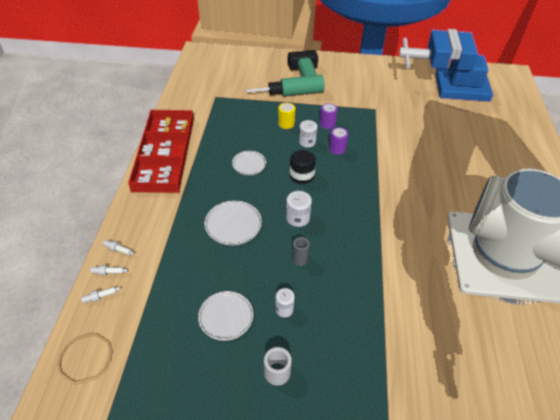

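The side view shows the aluminium pistons at about (299,208), (308,133) and (285,302), and the dishes at (249,162), (233,222) and (226,315). The other parts are the filter (303,166), socket (301,251) and sleeve (278,366). Four things share the middle piston's shape: bare aluminium (308,133), yellow (287,116), purple (329,117) and purple (339,141). The aluminium one fits the description. I'll confirm it in a crop and measure.

```bash
cat > h.py <<'E'
import numpy as np,cv2
from plant import arm
np.set_printoptions(precision=4,suppress=True)
def ray(n,px):
    c=arm.calibration(n);T=c["cam_to_world"]
    p=np.atleast_2d(px).astype(float)
    d=np.c_[(p[:,0]-c["cx"])/c["fx"],(p[:,1]-c["cy"])/c["fy"],np.ones(len(p))]@T[:3,:3].T
    return T[:3,3],d
def plane(n,px,z):
    o,d=ray(n,px); return (o+d*((z-o[2])/d[:,2])[:,None])[:,:2]
def circ(p):
    A=np.c_[2*p,np.ones(len(p))];s=np.linalg.lstsq(A,(p**2).sum(1),rcond=None)[0]
    return s[:2],np.sqrt(s[2]+s[0]**2+s[1]**2)
E
python3 - <<'E'
from h import *
im=cv2.imread("pics/side0.png")
a=cv2.resize(im[95:235,220:360],(560,560),interpolation=cv2.INTER_CUBIC)
cv2.imwrite("pics/c1.png",a)
for n in("side","scene"):
    im=cv2.imread(f"pics/{n}0.png");hsv=cv2.cvtColor(im,cv2.COLOR_BGR2HSV)
    m=((hsv[:,:,1]<50)&(hsv[:,:,2]>110)).astype(np.uint8)*255
    N,l,s,c=cv2.connectedComponentsWithStats(m)
    print(n)
    for i in range(1,N):
        if 60<s[i,4]<4000:
            ct=max(cv2.findContours((l==i).astype(np.uint8),0,1)[0],key=cv2.contourArea)[:,0]
            p=plane(n,ct,0.01);cc,r=circ(p)
            if 0.25<cc[0]<0.9 and abs(cc[1])<0.7: print(s[i],cc,"diam",2*r, "maxdev",np.abs(np.linalg.norm(p-cc,axis=1)-r).max())
E
```

```text
side
[247  87  23   6  77] [ 0.6513 -0.5718] diam 0.04510261493198642 maxdev 0.015958379658157103
[324 103  11   8  71] [ 0.4243 -0.5074] diam 0.03383251146954094 maxdev 0.0031263950690797668
[299 120  19  28 441] [ 0.4802 -0.3751] diam 0.09380489973469475 maxdev 0.025013249308154385
[334 128  12   9  78] [ 0.3898 -0.3897] diam 0.03285785732167773 maxdev 0.002541647368280532
[158 148  12   7  68] [ 0.866  -0.2459] diam 0.027805545421232147 maxdev 0.004226504769861519
[232 150  35  26 682] [ 0.6291 -0.2321] diam 0.09369400765825867 maxdev 0.0037872369326890434
[159 166  12  11  85] [ 0.8419 -0.168 ] diam 0.031205998236543023 maxdev 0.012827834980483758
[290 169  25  12 160] [ 0.4839 -0.2087] diam 0.05102243754574527 maxdev 0.019765533691739844
[139 170  13  12 113] [ 0.889  -0.1469] diam 0.03572692000948099 maxdev 0.01604026210408757
[286 190  26  37 799] [ 0.4829 -0.0829] diam 0.09632287526919689 maxdev 0.019946538126365584
[ 204  200   58   46 2057] [ 0.6356 -0.0186] diam 0.13833828568386494 maxdev 0.0026777281573804185
[103 240  31  15 216] [0.8822 0.0887] diam 0.051649589176659065
[... 1083 characters left out ...]
2 -0.1515] diam 0.02855809222405903 maxdev 0.01116427297322523
[321 257  17  26 302] [0.4741 0.1805] diam 0.0697102347106097 maxdev 0.030977604886332586
[ 266  282   50   35 1325] [0.6062 0.233 ] diam 0.11149250680131992 maxdev 0.003706842751092315
[352 289  23  34 548] [0.4726 0.3198] diam 0.08250896101499093 maxdev 0.03351320575710203
[138 291  36   9 197] [0.8779 0.0886] diam 0.04918961171285033 maxdev 0.020248556785007227
[145 305  35  16 212] [0.8787 0.1516] diam 0.04836331377718493 maxdev 0.018094799036721933
[157 319  30  25 238] [0.8752 0.2153] diam 0.05169051419254796 maxdev 0.021950841087509616
[439 380  29  40 463] [0.472  0.5993] diam 0.0657087877767467 maxdev 0.02753816425145505
```

View pics/c1.png

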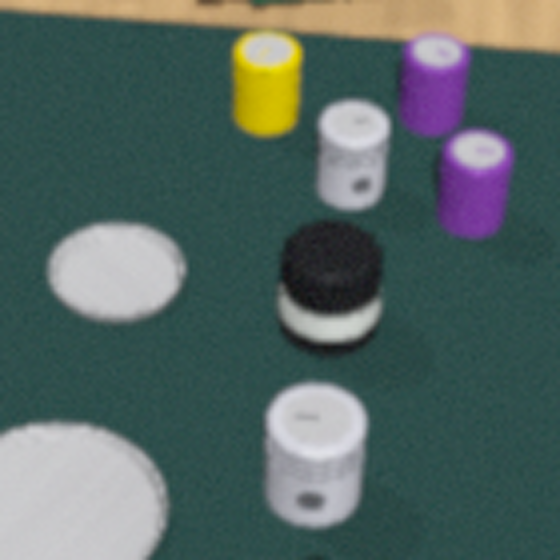

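The crop confirms it: bare aluminium with grooves and a bore at crop (354,155), next to the yellow (267,85), purple (437,85) and purple (477,185) look-alikes. Next I'll fit the crown arcs.

```bash
cat >> h.py <<'E'
from scipy.optimize import least_squares
def crown(n,im,box,z,R,kind):
    x0,y0,x1,y1=box
    hsv=cv2.cvtColor(im,cv2.COLOR_BGR2HSV).astype(int);b=im.astype(int)
    green=(b[:,:,1]>b[:,:,2]+8)&(b[:,:,2]<60)&(hsv[:,:,1]>60)   # mat
    if kind=="al": m=(hsv[:,:,1]<60)&(hsv[:,:,2]>95)
    else: m=~green
    q=np.zeros(m.shape,np.uint8);q[y0:y1,x0:x1]=m[y0:y1,x0:x1]
    ct=max(cv2.findContours(q,0,1)[0],key=cv2.contourArea)[:,0]
    w=np.ptp(ct[:,0])+1;t=ct[:,1].min()
    a=ct[ct[:,1]<t+0.33*w].astype(float)
    # push boundary pixel centres outward by half a pixel
    c=np.array([ct[:,0].mean(),t+.37*w]);v=a-c;a=a+.5*v/np.linalg.norm(v,axis=1)[:,None]
    p=plane(n,a,z)
    s=least_squares(lambda u:np.linalg.norm(p-u,axis=1)-R,p.mean(0)+[0,.02],loss="soft_l1",f_scale=.001)
    return s.x,np.sqrt(np.mean(s.fun**2))
E
python3 - <<'E'
from h import *
B={"large":(.064,.029,"al",(280,184,318,230),(265,193,298,236)),
"middle":(.058,.0235,"al",(296,117,321,150),(229,157,253,185)),
"small":(.052,.0185,"al",(272,284,298,320),(317,254,341,287)),
"sleeve":(.055,.025,"al",(258,343,296,390),(347,285,380,326)),
"socket":(.060,.018,"x",(288,234,312,268),(300,222,320,252)),
"filter":(.068,.033,"x",(286,148,320,184),(245,174,273,204)),
"yellow":(.058,.0235,"x",(275,100,298,131),(203,152,223,178)),
"purple1":(.058,.0235,"x",(318,101,341,130),(238,145,254,170)),
"purple2":(.058,.0235,"x",(327,125,352,157),(259,155,278,182))}
for k,(z,R,kind,b1,b2) in B.items():
    print(k,*[crown(n,cv2.imread(f"pics/{n}0.png"),b,z,R,kind) for n,b in(("side",b1),("scene",b2))])
E
```

```text
large (array([ 0.483 , -0.0635]), np.float64(0.0009919807752149013)) (array([ 0.4804, -0.0599]), np.float64(0.0015282150233486248))
middle (array([ 0.4804, -0.3547]), np.float64(0.0016550441283130445)) (array([ 0.4779, -0.3494]), np.float64(0.002023075620795715))
small (array([0.4898, 0.1976]), np.float64(0.0009271297153510123)) (array([0.4883, 0.1993]), np.float64(0.0009128428504209545))
sleeve (array([0.4895, 0.3364]), np.float64(0.0007119693217644948)) (array([0.4878, 0.3378]), np.float64(0.0008357428175577341))
socket (array([0.4677, 0.0645]), np.float64(0.0008484321031579038)) (array([0.4678, 0.0644]), np.float64(0.0034995929933299436))
filter (array([ 0.4828, -0.1974]), np.float64(0.001925728734282344)) (array([ 0.4751, -0.2134]), np.float64(0.008881338559633817))
yellow (array([ 0.5488, -0.4416]), np.float64(0.007171269459887343)) (array([ 0.5371, -0.4445]), np.float64(0.00852751142824551))
purple1 (array([ 0.4236, -0.4521]), np.float64(0.008241948466469718)) (array([ 0.417 , -0.4498]), np.float64(0.005539385004647025))
purple2 (array([ 0.4016, -0.3386]), np.float64(0.005584445735517267)) (array([ 0.3781, -0.3453]), np.float64(0.008772148854209565))
```

>>> {"method": "play_rows", "body": {
  "motion": [
    [[85, -36, -20, 0, 0, 0, -1.1], [85, -72, -41, 0, 0, 0, -2.2], [85, -108, -61, 0, 0, 0, -3.3], [85, -144, -82, 0, 0, 0, -4.4], [85, -180, -102, 0, 0, 0, -5.5], [85, -216, -123, 0, 0, 0, -6.6], [85, -252, -143, 0, 0, 0, -7.7], [85, -288, -164, 0, 0, 0, -8.8], [85, -324, -184, 0, 0, 0, -9.9], [85, -360, -205, 0, 0, 0, -11], [85, -400, -228, 0, 0, 0, -12.1], [85, -431, -245, 0, 0, 0, -13.17]]
  ],
  "force": 40
}}

```text
time: 1.35
eef_pos: [0.4906, 0.1968, 0.2311]
eef_rot: [-180.0, -0.0, 180.0]
wrist_force: [-0.3, -0.0, 0.2]
gripper_width: 0.992
gripper_force: 0.0
```

```bash
cat >> h.py <<'E'
def wplane(st,px,z):
    from scipy.spatial.transform import Rotation as Ro
    c=arm.calibration("wrist");H=c["hand_eye"];Rt=Ro.from_euler("xyz",st["eef_rot"],degrees=True).as_matrix()
    p=np.atleast_2d(px).astype(float)-[c["cx"],c["cy"]];r=np.linalg.norm(p,axis=1);th=r/c["fx"]
    d=np.c_[p/r[:,None]*np.sin(th)[:,None],np.cos(th)]@(Rt@H[:3,:3]).T
    o=st["eef_pos"]+Rt@H[:3,3]
    return (o+d*((z-o[2])/d[:,2])[:,None])[:,:2]
E
python3 - <<'E'
from h import *
st=arm.state();im=arm.snapshot("wrist")[:,:,::-1];cv2.imwrite("pics/w1.png",im);print(st["eef_pos"])
np.save("pics/w1.npy",np.r_[st["eef_pos"],st["eef_rot"]])
E
```

```text
[0.4906 0.1968 0.2311]
```

View pics/w1.png

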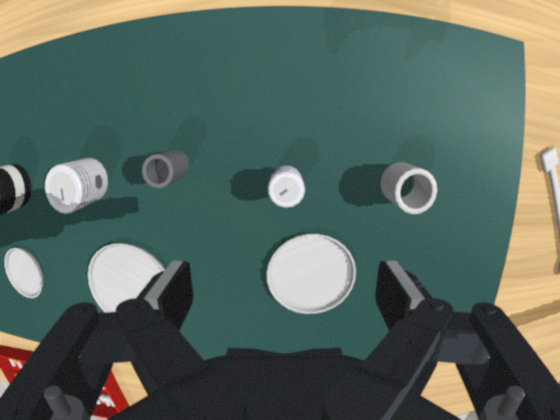

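The wrist view shows the small piston's crown at about (287,190), the large piston's crown at (61,194), the sleeve at (410,188), and the middle dish centred at (311,272).

```bash
python3 - <<'E'
from h import *
a=np.load("pics/w1.npy");st=dict(eef_pos=a[:3],eef_rot=a[3:])
print(wplane(st,[287,190],.052),wplane(st,[61,194],.064),wplane(st,[311,272],.01),wplane(st,[412,190],.055))
for p in((269,190),(305,190)):print(wplane(st,p,.052))
E
```

```text
[[0.4895 0.2   ]] [[ 0.4878 -0.0609]] [[0.6013 0.2306]] [[0.4875 0.3316]]
[[0.4895 0.1819]]
[[0.4895 0.2182]]
```

>>> {"method": "play_rows", "body": {
  "motion": [
    [[85, 1, 3, 30, 0, 0, 0], [85, 1, 3, 65, 0, 0, 0], [85, 1, 3, 100, 0, 0, 0], [85, 1, 3, 130, 0, 0, 0], [85, 1, 3, 160, 0, 0, 0], [85, 1, 3, 185, 0, 0, 0], [85, 1, 3, 200, 0, 0, 0], [85, 1, 3, 210, 0, 0, 0], [85, 1, 3, 215, 0, 0, 0], [85, 1, 3, 215, 0, 0, 0]]
  ]
}}

```text
time: 2.4
eef_pos: [0.4881, 0.2018, 0.0161]
eef_rot: [-180.0, -0.0, -180.0]
wrist_force: [-0.1, 0.5, 1.1]
gripper_width: 0.999
gripper_force: 0.0
```

>>> {"method": "play_rows", "body": {
  "motion": [
    [[25, 0, 0, 0, 0, 0, 0], [25, 0, 0, 0, 0, 0, 0], [25, 0, 0, 0, 0, 0, 0], [25, 0, 0, 0, 0, 0, 0], [25, 0, 0, 0, 0, 0, 0], [25, 0, 0, 0, 0, 0, 0], [25, 0, 0, 0, 0, 0, 0], [25, 0, 0, 0, 0, 0, 0], [25, 0, 0, 0, 0, 0, 0], [25, 0, 0, 0, 0, 0, 0], [25, 0, 0, 0, 0, 0, 0]]
  ],
  "force": 40
}}

```text
time: 3.5
eef_pos: [0.4885, 0.2018, 0.017]
eef_rot: [180.0, 0.1, -180.0]
wrist_force: [-0.3, -1.0, 6.3]
gripper_width: 0.422
gripper_force: 39.6
```

>>> {"method": "play_rows", "body": {
  "motion": [
    [[25, 0, 0, -5, 0, 0, 0], [25, 0, 0, -15, 0, 0, 0], [25, 0, 0, -30, 0, 0, 0], [25, 0, 0, -50, 0, 0, 0], [25, 0, 0, -70, 0, 0, 0], [25, 0, 0, -90, 0, 0, 0], [25, 0, 0, -100, 0, 0, 0], [25, 0, 0, -105, 0, 0, 0], [25, 0, 0, -105, 0, 0, 0]]
  ]
}}

```text
time: 4.4
eef_pos: [0.4882, 0.2018, 0.1216]
eef_rot: [180.0, 0.0, -180.0]
wrist_force: [0.7, 0.4, -1.6]
gripper_width: 0.423
gripper_force: 40.0
```

>>> {"method": "play_rows", "body": {
  "motion": [
    [[25, -5, -15, 0, 0, 0, 0], [25, -15, -45, 0, 0, 0, 0], [25, -28, -85, 0, 0, 0, 0], [25, -41, -125, 0, 0, 0, 0], [25, -54, -165, 0, 0, 0, 0], [25, -67, -205, 0, 0, 0, 0], [25, -80, -245, 0, 0, 0, 0], [25, -93, -285, 0, 0, 0, 0], [25, -106, -325, 0, 0, 0, 0], [25, -119, -365, 0, 0, 0, 0], [25, -130, -402, 0, 0, 0, 0], [25, -139, -432, 0, 0, 0, 0]]
  ]
}}

```text
time: 5.6
eef_pos: [0.627, -0.2323, 0.1196]
eef_rot: [180.0, -0.1, 179.9]
wrist_force: [1.2, 0.4, -0.6]
gripper_width: 0.423
gripper_force: 40.2
```

```bash
python3 - <<'E'
from h import *
st=arm.state();im=arm.snapshot("wrist")[:,:,::-1];cv2.imwrite("pics/w2.png",im);print(st["eef_pos"],st["eef_rot"],st["gripper_width"])
np.save("pics/w2.npy",np.r_[st["eef_pos"],st["eef_rot"]])
E
```

```text
[ 0.627  -0.2323  0.1196] [179.9553  -0.1047 179.945 ] 0.423408099379778
```

View pics/w2.png

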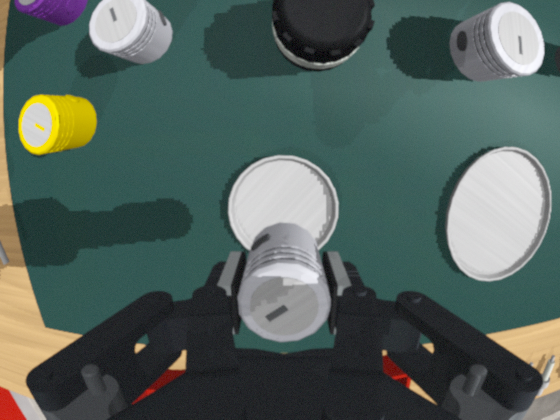

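The piston is gripped upright at about (285,290), over the small dish, whose rim spans columns 229–338 with its top at row 155. The large dish is at about (499,213), the middle piston's crown at (114,27) and the yellow one's at (40,126).

```bash
python3 - <<'E'
from h import *
a=np.load("pics/w2.npy");st=dict(eef_pos=a[:3],eef_rot=a[3:])
def fit(pts,R):
    p=wplane(st,pts,.01);s=least_squares(lambda u:np.linalg.norm(p-u,axis=1)-R,p.mean(0));return s.x,np.abs(s.fun).max(),circ(p)
print(fit([(229,205),(338,207),(283,155),(247,169),(320,169),(233,228),(334,232)],.045))
print(fit([(510,148),(446,220),(482,279),(551,200),(540,245),(470,165)],.068))
print("mid",wplane(st,[114,27],.058),"yel",wplane(st,[40,126],.058),"large",wplane(st,[518,41],.064))
E
```

```text
(array([ 0.629 , -0.2323]), np.float64(0.0011236171160305813), (array([ 0.6286, -0.2323]), np.float64(0.04445686190186113)))
(array([ 0.6345, -0.0201]), np.float64(0.0019397722029120823), (array([ 0.6345, -0.0202]), np.float64(0.06780678847254638)))
mid [[ 0.485  -0.3484]] yel [[ 0.5483 -0.4179]] large [[ 0.4851 -0.0614]]
```

>>> {"method": "play_rows", "body": {
  "motion": [
    [[25, -1, 0, 15, 0, 0, 0], [25, -1, 0, 35, 0, 0, 0], [25, -1, 0, 55, 0, 0, 0], [25, -1, 0, 75, 0, 0, 0], [25, -1, 0, 88, 0, 0, 0], [25, -1, 0, 94, 0, 0, 0], [25, -1, 0, 97, 0, 0, 0], [25, -1, 0, 99, 0, 0, 0], [25, -1, 0, 99, 0, 0, 0], [25, -1, 0, 100, 0, 0, 0], [25, -1, 0, 101, 0, 0, 0], [25, -1, 0, 101, 0, 0, 0]]
  ]
}}

```text
time: 6.85
eef_pos: [0.6282, -0.2302, 0.0205]
eef_rot: [-180.0, 0.0, -180.0]
wrist_force: [0.9, 0.2, -0.7]
gripper_width: 0.421
gripper_force: 40.3
```

>>> {"method": "play_rows", "body": {
  "motion": [
    [[25, 0, 0, 0.5, 0, 0, 0], [25, 0, 0, 1, 0, 0, 0], [25, 0, 0, 1, 0, 0, 0]]
  ]
}}

```text
time: 7.15
eef_pos: [0.6283, -0.2302, 0.02]
eef_rot: [-180.0, 0.0, -180.0]
wrist_force: [-2.0, 0.2, 5.4]
gripper_width: 0.422
gripper_force: 40.8
```

Contact. Release and rise.

>>> {"method": "play_rows", "body": {
  "motion": [
    [[45, 0, 0, 0, 0, 0, 0], [55, 0, 0, 0, 0, 0, 0], [65, 0, 0, 0, 0, 0, 0], [70, 0, 0, 0, 0, 0, 0], [70, 0, 0, 0, 0, 0, 0], [70, 0, 0, -10, 0, 0, 0], [75, 0, 0, -30, 0, 0, 0], [85, 0, 0, -60, 0, 0, 0], [85, 0, 0, -90, 0, 0, 0], [85, 0, 0, -115, 0, 0, 0], [85, 0, 0, -130, 0, 0, 0]]
  ]
}}

```text
time: 8.25
eef_pos: [0.6288, -0.2305, 0.1527]
eef_rot: [-179.9, 0.2, -180.0]
wrist_force: [-0.4, -0.7, 0.1]
gripper_width: 0.998
gripper_force: 0.0
```

>>> {"method": "play_rows", "body": {
  "motion": [
    [[85, 15, -12, 0, 0, 0, 0], [85, 45, -37, 0, 0, 0, 0], [85, 80, -65, 0, 0, 0, 0], [85, 110, -90, 0, 0, 0, 0], [85, 135, -110, 0, 0, 0, 0], [85, 146, -119, 0, 0, 0, 0], [85, 146, -119, 0, 0, 0, 0]]
  ]
}}

```text
time: 8.95
eef_pos: [0.4803, -0.3505, 0.1492]
eef_rot: [180.0, -0.0, 179.8]
wrist_force: [1.4, 0.2, 0.5]
gripper_width: 0.994
gripper_force: 0.0
```

```bash
python3 - <<'E'
from h import *
st=arm.state();im=arm.snapshot("wrist")[:,:,::-1];cv2.imwrite("pics/w3.png",im);print(st["eef_pos"],st["eef_rot"],st["gripper_width"])
np.save("pics/w3.npy",np.r_[st["eef_pos"],st["eef_rot"]])
E
```

```text
[ 0.4803 -0.3505  0.1492] [179.9929  -0.0246 179.8366] 0.993699138632112
```

View pics/w3.png

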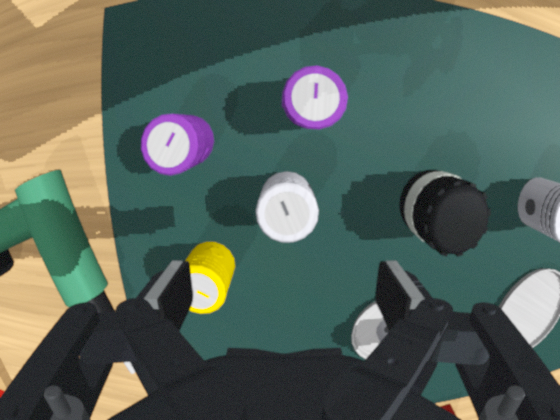

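The wrist view shows the aluminium piston's crown at (287,209), yellow at (206,292), purples at (168,144) and (316,98), and the filter at (457,215).

```bash
python3 - <<'E'
from h import *
a=np.load("pics/w3.npy");st=dict(eef_pos=a[:3],eef_rot=a[3:])
for n,p in dict(mid=(287,209),yel=(206,292),p1=(168,144),p2=(316,98)).items():
    u=wplane(st,p,.058)[0];print(n,u,u-st["eef_pos"][:2],np.hypot(*(u-wplane(st,(287,209),.058)[0])))
print(wplane(st,(457,215),.068))
E
```

```text
mid [ 0.4755 -0.3481] [-0.0048  0.0023] 0.0
yel [ 0.5469 -0.4155] [ 0.0666 -0.0651] 0.09819821813358338
p1 [ 0.4252 -0.4365] [-0.0552 -0.0861] 0.10174847652647989
p2 [ 0.3942 -0.3276] [-0.0861  0.0229] 0.08385770810572815
[[ 0.4778 -0.2135]]
```

>>> {"method": "play_rows", "body": {
  "motion": [
    [[85, 2, 2, 20, 0, 0, 0], [85, 2, 2, 50, 0, 0, 0], [85, 2, 2, 80, 0, 0, 0], [85, 2, 2, 105, 0, 0, 0], [85, 2, 2, 120, 0, 0, 0], [85, 2, 2, 128, 0, 0, 0], [85, 2, 2, 132, 0, 0, 0], [85, 2, 2, 132, 0, 0, 0]]
  ]
}}

```text
time: 9.8
eef_pos: [0.4806, -0.3469, 0.0173]
eef_rot: [180.0, 0.0, -180.0]
wrist_force: [-0.4, -0.3, -0.2]
gripper_width: 0.994
gripper_force: 0.0
```

>>> {"method": "play_rows", "body": {
  "motion": [
    [[35, 0, 0, 0, 0, 0, 0], [35, 0, 0, 0, 0, 0, 0], [35, 0, 0, 0, 0, 0, 0], [35, 0, 0, 0, 0, 0, 0], [35, 0, 0, 0, 0, 0, 0], [35, 0, 0, 0, 0, 0, 0], [35, 0, 0, 0, 0, 0, 0], [35, 0, 0, 0, 0, 0, 0], [35, 0, 0, 0, 0, 0, 0]]
  ],
  "force": 50
}}

```text
time: 10.7
eef_pos: [0.4805, -0.3475, 0.0182]
eef_rot: [-179.9, 0.1, 180.0]
wrist_force: [-0.0, 0.5, 5.2]
gripper_width: 0.539
gripper_force: 51.0
```

>>> {"method": "play_rows", "body": {
  "motion": [
    [[35, 0, 0, -5, 0, 0, 0], [35, 0, 0, -15, 0, 0, 0], [35, 0, 0, -30, 0, 0, 0], [35, 0, 0, -50, 0, 0, 0], [35, 0, 0, -70, 0, 0, 0], [35, 0, 0, -90, 0, 0, 0], [35, 0, 0, -102, 0, 0, 0], [35, 0, 0, -110, 0, 0, 0], [35, 0, 0, -110, 0, 0, 0]]
  ]
}}

```text
time: 11.6
eef_pos: [0.4804, -0.3474, 0.1282]
eef_rot: [-179.9, 0.1, -180.0]
wrist_force: [-0.7, 0.2, -1.1]
gripper_width: 0.535
gripper_force: 51.4
```

>>> {"method": "play_rows", "body": {
  "motion": [
    [[35, -4, 15, 0, 0, 0, 0], [35, -10, 45, 0, 0, 0, 0], [35, -20, 90, 0, 0, 0, 0], [35, -30, 135, 0, 0, 0, 0], [35, -40, 180, 0, 0, 0, 0], [35, -50, 225, 0, 0, 0, 0], [35, -60, 270, 0, 0, 0, 0], [35, -70, 315, 0, 0, 0, 0], [35, -78, 355, 0, 0, 0, 0], [35, -85, 390, 0, 0, 0, 0], [35, -92, 420, 0, 0, 0, 0], [35, -98, 445, 0, 0, 0, 0]]
  ]
}}

```text
time: 12.8
eef_pos: [0.5773, 0.1005, 0.1262]
eef_rot: [180.0, -0.1, -179.9]
wrist_force: [0.1, -0.7, -1.8]
gripper_width: 0.538
gripper_force: 51.6
```

>>> {"method": "play_rows", "body": {
  "motion": [
    [[35, -5, 25, 0, 0, 0, 0], [35, -11, 55, 0, 0, 0, 0], [35, -17, 85, 0, 0, 0, 0], [35, -23, 110, 0, 0, 0, 0], [35, -27, 127, 0, 0, 0, 0], [35, -29, 134, 0, 0, 0, 0], [35, -29, 134, 0, 0, 0, 0]]
  ]
}}

```text
time: 13.5
eef_pos: [0.6068, 0.2324, 0.1266]
eef_rot: [-180.0, -0.1, -179.9]
wrist_force: [-0.1, -0.9, -1.4]
gripper_width: 0.539
gripper_force: 51.6
```

```bash
python3 - <<'E'
from h import *
st=arm.state();im=arm.snapshot("wrist")[:,:,::-1];cv2.imwrite("pics/w4.png",im);print(st["eef_pos"],st["eef_rot"],st["gripper_width"])
np.save("pics/w4.npy",np.r_[st["eef_pos"],st["eef_rot"]])
E
```

```text
[0.6068 0.2324 0.1266] [-179.982    -0.0603 -179.9348] 0.5392630098604632
```

View pics/w4.png

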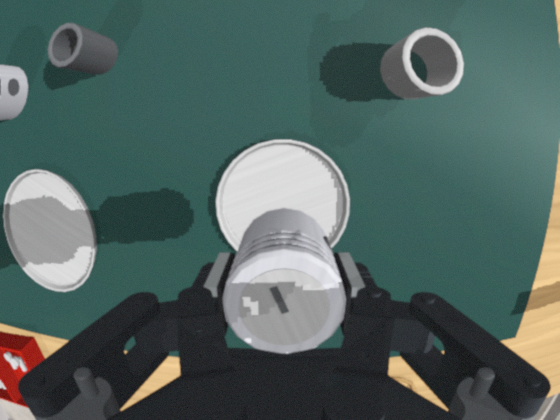

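The middle piston is held upright over the middle dish, whose rim spans columns 216–350 with its top at row 139.

```bash
python3 - <<'E'
from h import *
a=np.load("pics/w4.npy");st=dict(eef_pos=a[:3],eef_rot=a[3:])
p=wplane(st,[(216,198),(350,202),(283,139),(235,161),(332,161),(222,230),(343,231)],.01)
s=least_squares(lambda u:np.linalg.norm(p-u,axis=1)-.056,p.mean(0));print(s.x,s.fun)
t=[(344,300),(285,352),(224,300),(244,338),(326,338)]   # crown edge of held piston
p=wplane(st,t,st["eef_pos"][2]-.0182+.058);print(circ(p))
E
```

```text
[0.6079 0.2316] [ 0.0001 -0.0001  0.0004 -0.0011 -0.0005 -0.0008 -0.0012]
(array([0.6037, 0.2326]), np.float64(0.022114761406899268))
```

>>> {"method": "play_rows", "body": {
  "motion": [
    [[35, -3, 0, 15, 0, 0, 0], [35, -3, 0, 35, 0, 0, 0], [35, -3, 0, 55, 0, 0, 0], [35, -3, 0, 75, 0, 0, 0], [35, -3, 0, 90, 0, 0, 0], [35, -3, 0, 98, 0, 0, 0], [35, -3, 0, 102, 0, 0, 0], [35, -3, 0, 104, 0, 0, 0], [35, -3, 0, 105, 0, 0, 0], [35, -3, 0, 105.5, 0, 0, 0], [35, -3, 0, 106, 0, 0, 0], [35, -3, 0, 106, 0, 0, 0]]
  ]
}}

```text
time: 14.75
eef_pos: [0.6103, 0.2319, 0.0216]
eef_rot: [180.0, 0.0, -180.0]
wrist_force: [0.2, 0.4, -1.4]
gripper_width: 0.538
gripper_force: 51.6
```

>>> {"method": "play_rows", "body": {
  "motion": [
    [[35, 0, 0, 0.5, 0, 0, 0], [35, 0, 0, 1, 0, 0, 0], [35, 0, 0, 1, 0, 0, 0]]
  ]
}}

```text
time: 15.05
eef_pos: [0.6103, 0.2319, 0.0212]
eef_rot: [180.0, 0.1, -180.0]
wrist_force: [-2.4, -0.8, 5.4]
gripper_width: 0.537
gripper_force: 52.0
```

Contact. Release, rise, and go over the large piston at (0.483, −0.062).

>>> {"method": "play_rows", "body": {
  "motion": [
    [[52, 0, 0, 0, 0, 0, 0], [60, 0, 0, 0, 0, 0, 0], [70, 0, 0, 0, 0, 0, 0], [75, 0, 0, 0, 0, 0, 0], [75, 0, 0, 0, 0, 0, 0], [75, 0, 0, -10, 0, 0, 0], [80, 0, 0, -30, 0, 0, 0], [85, 0, 0, -60, 0, 0, 0], [85, 0, 0, -90, 0, 0, 0], [85, 0, 0, -120, 0, 0, 0], [85, 0, 0, -140, 0, 0, 0], [85, 0, 0, -140, 0, 0, 0]]
  ]
}}

```text
time: 16.25
eef_pos: [0.6114, 0.2322, 0.1645]
eef_rot: [179.9, 0.3, -180.0]
wrist_force: [0.0, -0.1, 0.4]
gripper_width: 0.993
gripper_force: 0.0
```

>>> {"method": "play_rows", "body": {
  "motion": [
    [[85, 7, -15, 0, 0, 0, 0], [85, 20, -45, 0, 0, 0, 0], [85, 38, -87, 0, 0, 0, 0], [85, 56, -130, 0, 0, 0, 0], [85, 74, -170, 0, 0, 0, 0], [85, 92, -210, 0, 0, 0, 0], [85, 108, -245, 0, 0, 0, 0], [85, 119, -272, 0, 0, 0, 0], [85, 126, -288, 0, 0, 0, 0], [85, 128, -294, 0, 0, 0, 0], [85, 128, -294, 0, 0, 0, 0]]
  ]
}}

```text
time: 17.35
eef_pos: [0.482, -0.0626, 0.1602]
eef_rot: [180.0, -0.0, 179.9]
wrist_force: [-0.3, 0.3, 0.5]
gripper_width: 0.993
gripper_force: 0.0
```

```bash
python3 - <<'E'
from h import *
st=arm.state();im=arm.snapshot("wrist")[:,:,::-1];cv2.imwrite("pics/w5.png",im);print(st["eef_pos"],st["eef_rot"],st["gripper_width"])
np.save("pics/w5.npy",np.r_[st["eef_pos"],st["eef_rot"]])
E
```

```text
[ 0.482  -0.0626  0.1602] [179.9924  -0.0047 179.9282] 0.9932886754284224
```

View pics/w5.png

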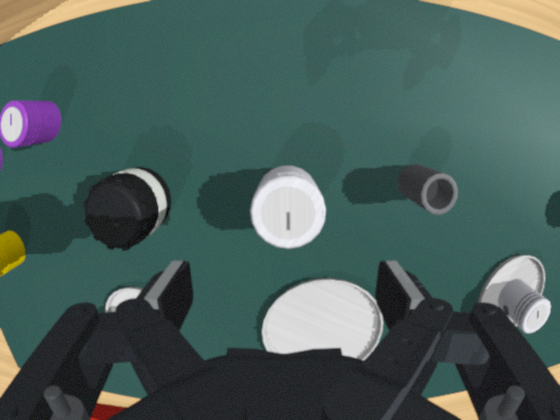

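The large piston's crown is at about (288,211), and the middle piston stands in its dish at the right, (525,305).

```bash
python3 - <<'E'
from h import *
a=np.load("pics/w5.npy");st=dict(eef_pos=a[:3],eef_rot=a[3:])
p=wplane(st,[(251,210),(326,210),(288,249),(262,238),(314,238)],.064);print(circ(p))
E
```

```text
(array([ 0.4821, -0.0591]), np.float64(0.028651039477771797))
```

>>> {"method": "play_rows", "body": {
  "motion": [
    [[85, 0, 2, 20, 0, 0, 0], [85, 0, 2, 50, 0, 0, 0], [85, 0, 2, 80, 0, 0, 0], [85, 0, 2, 105, 0, 0, 0], [85, 0, 2, 123, 0, 0, 0], [85, 0, 2, 133, 0, 0, 0], [85, 0, 2, 139, 0, 0, 0], [85, 0, 2, 139, 0, 0, 0]]
  ]
}}

```text
time: 18.2
eef_pos: [0.4823, -0.0597, 0.021]
eef_rot: [180.0, -0.0, -180.0]
wrist_force: [0.1, 0.2, 0.4]
gripper_width: 0.991
gripper_force: 0.0
```

>>> {"method": "play_rows", "body": {
  "motion": [
    [[45, 0, 0, 0, 0, 0, 0], [45, 0, 0, 0, 0, 0, 0], [45, 0, 0, 0, 0, 0, 0], [45, 0, 0, 0, 0, 0, 0], [45, 0, 0, 0, 0, 0, 0], [45, 0, 0, 0, 0, 0, 0], [45, 0, 0, 0, 0, 0, 0], [45, 0, 0, 0, 0, 0, 0]]
  ],
  "force": 60
}}

```text
time: 19.0
eef_pos: [0.4828, -0.0603, 0.0224]
eef_rot: [-180.0, 0.1, -180.0]
wrist_force: [-1.6, 0.9, 6.3]
gripper_width: 0.672
gripper_force: 63.3
```

>>> {"method": "play_rows", "body": {
  "motion": [
    [[45, 0, 0, -5, 0, 0, 0], [45, 0, 0, -15, 0, 0, 0], [45, 0, 0, -30, 0, 0, 0], [45, 0, 0, -50, 0, 0, 0], [45, 0, 0, -65, 0, 0, 0], [45, 0, 0, -75, 0, 0, 0], [45, 0, 0, -80, 0, 0, 0], [45, 0, 0, -80, 0, 0, 0]]
  ]
}}

```text
time: 19.8
eef_pos: [0.4824, -0.0602, 0.1018]
eef_rot: [-180.0, 0.0, -180.0]
wrist_force: [-0.1, 0.8, -2.8]
gripper_width: 0.665
gripper_force: 64.3
```

>>> {"method": "play_rows", "body": {
  "motion": [
    [[45, -12, 4, 0, 0, 0, 0], [45, -40, 11, 0, 0, 0, 0], [45, -75, 20, 0, 0, 0, 0], [45, -110, 30, 0, 0, 0, 0], [45, -135, 37, 0, 0, 0, 0], [45, -149, 41, 0, 0, 0, 0], [45, -153, 42, 0, 0, 0, 0], [45, -153, 42, 0, 0, 0, 0]]
  ]
}}

```text
time: 20.6
eef_pos: [0.6352, -0.0178, 0.1]
eef_rot: [180.0, -0.1, -180.0]
wrist_force: [0.6, -0.3, -2.4]
gripper_width: 0.668
gripper_force: 64.4
```

>>> {"method": "play_rows", "body": {
  "motion": [
    [[45, 0, 0, 10, 0, 0, 0], [45, 0, 0, 25, 0, 0, 0], [45, 0, 0, 43, 0, 0, 0], [45, 0, 0, 58, 0, 0, 0], [45, 0, 0, 67, 0, 0, 0], [45, 0, 0, 72, 0, 0, 0], [45, 0, 0, 74, 0, 0, 0], [45, 0, 0, 75, 0, 0, 0], [45, 0, 0, 75, 0, 0, 0]]
  ]
}}

```text
time: 21.5
eef_pos: [0.6354, -0.0182, 0.0268]
eef_rot: [-180.0, 0.0, -180.0]
wrist_force: [-0.8, 0.2, -2.4]
gripper_width: 0.663
gripper_force: 64.3
```

>>> {"method": "play_rows", "body": {
  "motion": [
    [[45, 0, 0, 0.5, 0, 0, 0], [45, 0, 0, 1, 0, 0, 0], [45, 0, 0, 1.5, 0, 0, 0], [45, 0, 0, 1.5, 0, 0, 0]]
  ]
}}

```text
time: 21.9
eef_pos: [0.6354, -0.0182, 0.0255]
eef_rot: [-180.0, 0.1, -180.0]
wrist_force: [-1.7, 1.4, 4.5]
gripper_width: 0.662
gripper_force: 64.7
```

Contact. Release and rise well clear, moving back toward the base so the cameras can see the dishes.

>>> {"method": "play_rows", "body": {
  "motion": [
    [[62, 0, 0, 0, 0, 0, 0], [70, 0, 0, 0, 0, 0, 0], [78, 0, 0, 0, 0, 0, 0], [80, 0, 0, 0, 0, 0, 0], [80, 0, 0, 0, 0, 0, 0], [80, 0, 0, -10, 0, 0, 0], [82, 0, 0, -30, 0, 0, 0], [85, 0, 0, -65, 0, 0, 0], [85, 0, 0, -110, 0, 0, 0], [85, 0, 0, -155, 0, 0, 0], [85, 20, 0, -190, 0, 0, 0], [85, 50, 0, -215, 0, 0, 0]]
  ]
}}

```text
time: 23.1
eef_pos: [0.5857, -0.0183, 0.2428]
eef_rot: [-180.0, 0.2, -180.0]
wrist_force: [-0.1, 0.2, 0.3]
gripper_width: 0.996
gripper_force: 0.0
```

>>> {"method": "play_rows", "body": {
  "motion": [
    [[85, 40, 0, 0, 0, 0, 0], [85, 80, 0, 0, 0, 0, 0], [85, 120, 0, 0, 0, 0, 0], [85, 160, 0, 0, 0, 0, 0], [85, 180, 0, 0, 0, 0, 0], [85, 190, 0, 0, 0, 0, 0], [85, 190, 0, 0, 0, 0, 0], [85, 190, 0, 0, 0, 0, 0]]
  ]
}}

```text
time: 23.9
eef_pos: [0.3961, -0.0184, 0.2402]
eef_rot: [-180.0, 0.1, 180.0]
wrist_force: [-0.3, -0.5, 0.4]
gripper_width: 0.995
gripper_force: 0.0
```

```bash
python3 - <<'E'
from h import *
for n in("side","scene"):cv2.imwrite(f"pics/{n}9.png",arm.snapshot(n)[:,:,::-1])
print(arm.state()["eef_pos"])
im=cv2.imread("pics/side9.png");cv2.imwrite("pics/c9.png",cv2.resize(im[90:400,180:380],(387,600)))
E
```

```text
[ 0.3962 -0.0183  0.2397]
```

View pics/c9.png

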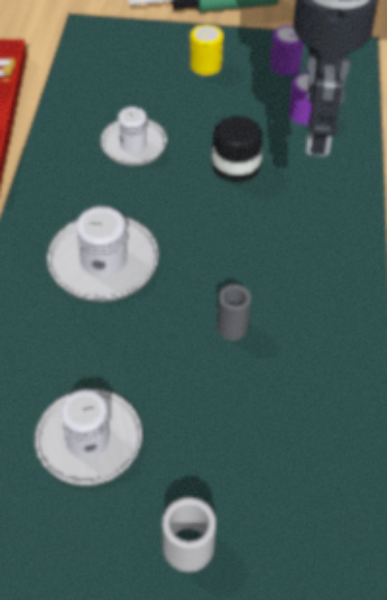

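View pics/scene9.png

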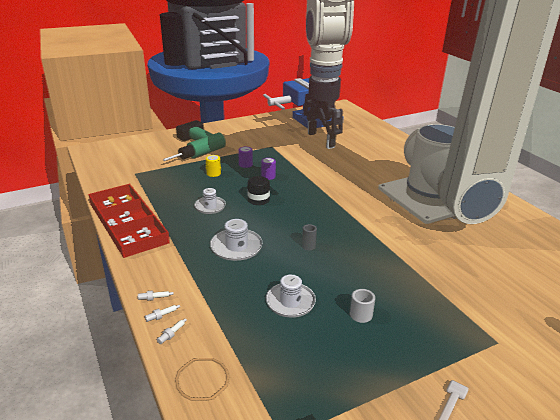

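All three pistons stand upright in their dishes, with crop crowns at small (132,116), large (102,222) and middle (86,408). The sleeve, socket and filter haven't moved. One numeric check of the centring before handing in.

```bash
python3 - <<'E'
from h import *
for n,p,z,d in(("small",(248.2,149.9),.055,(.6285,-.231)),("large",(232.7,204.7),.067,(.635,-.0185)),("middle",(224.4,300.8),.061,(.607,.232))):
    u=plane("side",p,z)[0];print(n,u,u-d)
E
```

```text
small [ 0.6286 -0.2293] [0.0001 0.0017]
large [ 0.6329 -0.0209] [-0.0021 -0.0024]
middle [0.6063 0.2307] [-0.0007 -0.0013]
```

```bash
python3 -c "
from plant import arm
print(arm.close_job())"
```

```text
the job is handed in; nothing more can be done
None
```

I handed the job in: all three pistons stand crown up in the dishes of their own size, within about 4 mm of centre by the side camera, and the sleeve, socket and oil filter were left where they stood (no verdict came back).

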